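# Close the service opening of a bioreactor console

### The arm

A 6-joint arm with a two-finger parallel gripper is mounted at the origin on the work surface. World frame = base frame: x ahead of the robot, y to its left, z up, the work surface at z = 0. Lengths are in mm, angles in rad, forces in N, time in s.
With the tool pointing down it reaches from about 350 to 875 mm from the base axis. Payload 4.2 kg.
Tool frame: the origin (TCP) lies between the finger pads; the fingertips stand 14 mm ahead of it and the grasp point (between the pads) lies 5 mm behind it; z points along the fingers, y is the line along which they close (so a half turn about z gives the same grasp; the last joint's range is limited). The gripper opens to 85 mm and grips with 20 to 120 N. Pads are 22 mm wide; open, the fingers measure 114 mm over their backs; the gripper's body (76 mm by 85 mm) begins 54 mm behind the grasp point. The pads swing forward as they close: fully open they stand 13 mm farther back than shut.
Start: joints at [-0.874, 0.385, 0.008, 0, -1.194, -0.259], TCP at [264.979, -566.026, 245.312] pointing down, gripper open.
Joint ranges: [-3.14, 3.14], [-1.21, 2.06], [-1.07, 1.41], [-3.16, 2.05], [-2.99, -0.16], [-3.1, 3.1]. Speed limits (rad/s): [2.79, 2.79, 3.14, 3.14, 3.14, 3.14].

### API

Orientations are given as a unit quaternion [x, y, z, w].
In Python, from bench import * gives the robot as it stands.
- The arm moves only by the tool carry_out, never from a script. Its argument "motion" is a list of rows, each a list of 7 numbers: the turn, a rotation vector about the tool's x, y, z in rad, then the shift along the tool's x, y, z in mm, then the opening, from -1 (shut) to 1 (fully open), so that 0 is half open. A call has 1 to 5 rows; each row is the pose to reach, as a shift and turn from the pose commanded when the call began, along the tool's axes at that moment; what a row does not reach only later rows make up. A row lasts 1/8 s, in which the tool goes at most 62.5 mm and 10.7 degrees, less where a joint would pass 70% of its speed; a pose out of reach is approached as far as the arm can. A call with a gripper value outside its range is refused whole. The fingers move at their own pace and stop on an object; the grip force is fixed at half the most. Time passes only in rows, so rows that repeat a pose let the fingers close. It gives the time, the measured TCP pose, the force, the opening and the grip force at its end, in the units of the state.
- read_state(): the state, without advancing time (a new reading comes with each control period).
- get_image(name): name is "scene" or "top" or "wrist"; returns a dict with "color" (400x640x3 uint8, blue, green, red), "mtx" (3x3 intrinsics, pixels), "k1" (the pictures are not rectified: a ray, as slopes to the right and down, at radius r is drawn at 1 + k1 r^2 times it, then the intrinsics apply), "position" and "orientation" of the camera in the world. Camera axes: x right, y down, z forward; pixel columns grow to the right and rows downward; lengths in mm; the calibration is good to about 2 mm. A picture is of the moment at which its call begins. There is no depth.
- job_done(): hands the job in; it is judged then, once.
The state is a dict: "clock": time; "joints": joint angles; "joint_vel": joint speeds; "joint_efforts": joint torques, N m; "position": TCP position; "ee_rot": TCP orientation; "contact_force": force on the tool from outside, world axes, zero at the start; "wrist_torque": the same for the moment, N m; "gripper_width": finger opening in mm; "grasp_force": force on a finger pad.
Only numpy, scipy, OpenCV 4.12 (cv2) and the standard library are available. Lean on these libraries where they do the work, as an engineer would, in place of code of your own. Each camera call takes 0.05 s, during which the arm holds its last target. There are 200 camera calls.

### The job

Close up the service opening in the console's sloping face: swing the steel latch fully clear of the opening, take the white cover whose stepped outline matches the opening, turn it the right way round and lay it flush in the pocket, and let go. Then swing the latch all the way back over the cover, and last of all push the switch lever on the other side of the opening fully over, towards the face's high edge. Leave the mirror-image cover where it lies and do not knock over the bottles or the jar.

Things in the scene. Friction and masses are not known exactly. Their poses are not given: they have to be found in the camera images.
- console: White console, 310 mm wide, in the middle; origin under it, below the pocket's centre, z up, x to its back. Its top is a flat face sloping 27 degrees, 210 mm long; the high edge (153 mm) is on the robot's side, the low edge (57 mm) beyond, so the face looks away from the robot, askew by up to 35 degrees. Pocket in the middle, latch on its -y side, switch lever on its +y side.
- pocket (a point): Centre of the pocket's dark floor, 10 mm below the face. Axes: x up the slope (roughly towards the robot); y level along the face (roughly to the robot's right); z square out of the face. Pocket 105 mm along x, 145 mm along y, 10 mm deep; its +x +y corner (high edge, lever side) is filled, level with the face, by a block 40 mm along x by 45 mm along y.
- pocket_step (a point): Inner corner of that filled block, on the pocket's floor: x +12.5, y +27.5, z 0 mm from pocket. Same axes.
- cover_grip (a point): Centre of the handle of the matching cover, lying flat beside the console: white plate, 0.2 to 0.4 kg, 100 mm (x) by 140 mm (y), 10 mm thick, 40 (x) by 45 mm (y) missing at its +x +y corner; z up. Handle bar: 64 mm along y, 16 mm wide, 14 mm high, amid the outline; this point is 39 mm above the plate's underside. Home: axes parallel to pocket's, 2.5 mm play a side, top flush with the face.
- cover_step (a point): Inner corner of the cover's step, on its underside: x +10, y +25, z -39 mm from cover_grip. A row of black vent slots runs along the cover's opposite (-x) long side. The handle's two 12 mm square posts stand at y -26 and +26 mm.
- other_cover_grip (a point): Centre of the handle of the other cover, on the other side of the console: the mirror image of the matching one (its missing corner is at +x -y), otherwise the same. It does not fit the pocket and is to stay where it lies.
- latch (a joint): Angle of the steel latch, rad. 0 (a stop) = closed, tongue straight across the pocket's edge; grows as the tongue swings up the slope and the tail with its post swings down the slope; 1.75 = end stop. Above 1.3 the opening is clear. Stays where left (1.2 N at the post moves it). Starts at 0 to 0.15.
- latch_pivot (a point): The latch's pivot on the face's surface, x 0, y -94.5, z +10 mm from pocket, same axes; it turns about z. The bar, 18 mm wide, lies 3 to 9 mm above the face; tongue 50 mm long from the pivot, tail 51 mm the other way.
- latch_post (a point): Point 30 mm above the face in the upright round black post (14 mm diameter, top 46 mm above the face) on the latch's tail, 42 mm from the pivot. At joint value a it is x -42 sin a, y -42 cos a mm from the pivot in the face's axes.
- lever (a joint): Angle of the switch lever, rad: 0 = leaning down the slope (off), 1.0 (a stop) = leaning up the slope, to the high edge (on). Stays where left (about 1 N at the knob moves it). Starts at 0 to 0.15.
- lever_tip (a point): Centre of the lever's black ball knob, 26 mm diameter, on a 10 mm rod, 65 mm from its axle. The axle runs along the face's y, 22 mm above the face, at x 0, y +111.5 mm from pocket. At joint value a the knob is x -65 sin(0.5-a), z 22+65 cos(0.5-a) mm from the face there. Housing 70 (x) by 50 (y) by 25 mm high.
- media_bottle: Clear glass bottle, red cap, 72 mm diameter, 150 mm high, standing at the left; origin under its centre, z up.
- amber_bottle: Amber glass bottle, red cap, 64 mm diameter, 140 mm high, standing at the right; origin under its centre, z up.
- sample_jar: Small glass jar with white lid, 60 mm diameter, 75 mm high, at the front left; origin under its centre, z up.
Not all that is in view belongs to the job. Leave any purple look-alike of the part that bears cover_grip alone.

How it is judged (in metres and radians):
On the way, in this order (a step that is already met when the one before it is completed fails the run):
1. the latch is swung clear of the opening (value of joint latch above 1.3 rad), for 0.2 s.
2. the matching cover lies flush in the pocket, the right way round, released, with the latch still clear (x of cover_step in the frame of pocket_step between -0.007 and 0.007 m and y of cover_step in the frame of pocket_step between -0.007 and 0.007 m and z of cover_step in the frame of pocket_step between -0.004 and 0.004 m and angle between the x axis of cover_grip and the x axis of pocket, either way round below 0.08 rad and angle between the z axis of cover_grip and the z axis of pocket, either way round below 0.05 rad and contact force between the fingers and cover below 0.3 N and value of joint latch above 1.2 rad), for 0.2 s.
3. the latch is back over the seated cover (x of cover_step in the frame of pocket_step between -0.007 and 0.007 m and y of cover_step in the frame of pocket_step between -0.007 and 0.007 m and z of cover_step in the frame of pocket_step between -0.004 and 0.004 m and angle between the x axis of cover_grip and the x axis of pocket, either way round below 0.08 rad and angle between the z axis of cover_grip and the z axis of pocket, either way round below 0.05 rad and value of joint latch below 0.2 rad), for 0.2 s.
4. the lever is pushed fully over (all of step 3 and value of joint lever above 0.8 rad), for 0.2 s.
At the end, for the whole second after the job is handed in: The cover lies in the pocket the right way round (step corner within 7 mm across and 4 mm in height, 0.08 rad turn, 0.05 rad tilt), released and at rest; latch back over it (under 0.2 rad), lever over (above 0.8 rad), mirror-image cover within 30 mm of its start (all of step 4 and contact force between the fingers and cover below 0.3 N and linear speed of cover below 0.02 m/s and distance of other_cover_grip from where it was at the start of the episode below 0.03 m); the robot touches nothing.
It fails at once if the mirror-image cover is moved (distance of other_cover_grip from where it was at the start of the episode above 0.03 m).
It fails at once if the media bottle is knocked over (angle between media_bottle's own z axis and vertical above 0.5 rad).
It fails at once if the amber bottle is knocked over (angle between amber_bottle's own z axis and vertical above 0.5 rad).
It fails at once if the sample jar is knocked over (angle between sample_jar's own z axis and vertical above 0.5 rad).
It also fails if it takes over 72 s, if anything falls off the work surface, if the arm or the gripper's body presses on something with over 40 N, if the wrist force passes 120 N, or if a joint passes its speed limit or range.

## Working session

There is one attempt and no reset: what is moved stays moved. The work goes in short steps, Python scripts to look and compute and a tool call to move; the robot and the scene stay as the last step left them, time stands still between calls to the robot, and variables do not carry over. Pictures are saved under pics/ and viewed, at most 10 in all, crops included, and the job is handed in when it is done.

Besides the shell and the picture viewer there is one more tool, called after ">>>" by a JSON object that holds its "op" and its "data". carry_out: Moves the arm, as the interface text tells. Its arguments: {"type":"object","properties":{"motion":{"type":"array"}},"required":["motion"]}

```bash
ls; mkdir -p pics; python3 - <<'E'
from bench import *
import cv2,pickle
s=read_state();print(s)
d={}
for n in("scene","top"):
    g=get_image(n);d[n]=g;cv2.imwrite(f"pics/{n}0.png",g["color"]);print(n,g["mtx"],g["k1"],g["position"],g["orientation"])
pickle.dump(d,open("img0.pkl","wb"))
E
```

```text
pics
{'clock': 0.0, 'joints': array([-8.74377334e-01,  3.85551969e-01,  6.62875652e-03, -5.14539835e-04,
       -1.19397503e+00, -2.58573965e-01]), 'joint_vel': array([-8.48106748e-05,  1.05622340e-04, -9.72451861e-05,  2.18432203e-04,
       -5.75714133e-04, -8.20490937e-04]), 'joint_efforts': array([ 7.45134439e-04, -3.92290950e+01,  1.88407838e+01,  4.18637350e+00,
       -4.63003802e-03,  1.39688911e-06]), 'position': array([ 264.76926509, -565.54137393,  244.22314683]), 'ee_rot': array([-2.17085201e-01,  9.76152065e-01,  1.04329707e-03, -2.70601931e-04]), 'contact_force': array([-0.24130359, -0.72952606,  0.3503168 ]), 'wrist_torque': array([-0.06377945,  0.03854047, -0.00562639]), 'grasp_force': 0.0, 'gripper_width': 85.33130320639481}
scene [[482.1717326    0.         325.14951499]
 [  0.         482.1717326  208.23224087]
 [  0.           0.           1.        ]] -0.09180839101261787 [1475.5056881    92.80333566  898.72224563] [ 0.61679968  0.64954255 -0.32097594 -0.30761514]
top [[501.74060861   0.         322.1686265 ]
 [  0.         501.74060861 202.90143173]
 [  0.           0.           1.        ]] -0.13088038067858035 [ 223.76742739   56.62036054 1420.44236767] [ 0.71441363 -0.69517911  0.05826176 -0.05426534]
```

View pics/scene0.png

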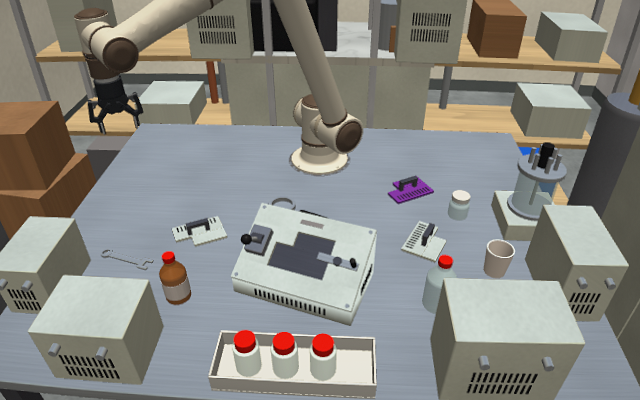

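View pics/top0.png

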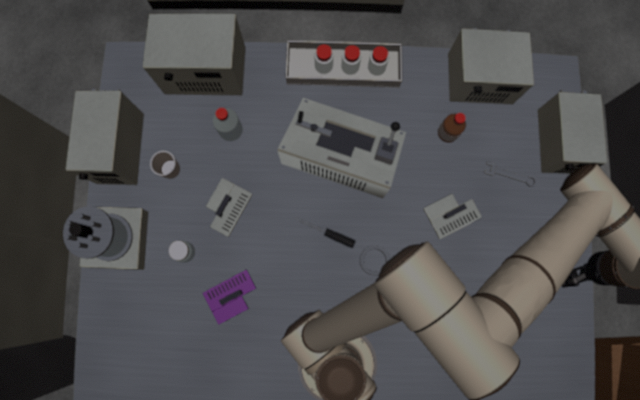

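The top view shows the console at (342,147), with the latch at its left (315,127) and the lever at its right (392,135). Cover candidates are white left (228,207), white right (453,215) and purple (230,297), which is the decoy. The match must have its notch at the upper left when the vents are at the bottom, so I'm checking both in a close crop.

```bash
python3 - <<'E'
import cv2,pickle,numpy as np
g=pickle.load(open("img0.pkl","rb"))
im=g["top"]["color"]
f=lambda x,y,w,h,s:cv2.resize(im[y:y+h,x:x+w],None,fx=s,fy=s,interpolation=cv2.INTER_CUBIC)
a=f(190,165,75,75,4);b=f(415,178,75,75,4);c=f(270,90,150,110,4)
c=np.hstack([c,np.zeros((c.shape[0],0,3),np.uint8)])
o=np.zeros((600+140-140,800,3),np.uint8)
o[:300,:300]=a;o[300:600,:300]=b
c=cv2.resize(c,(500,367));o[:367,300:800]=c
cv2.imwrite("pics/crop1.png",np.clip(o*1.5,0,255))
E
```

```text
[ WARN:0@0.077] global loadsave.cpp:1063 imwrite_ Unsupported depth image for selected encoder is fallbacked to CV_8U.
```

View pics/crop1.png

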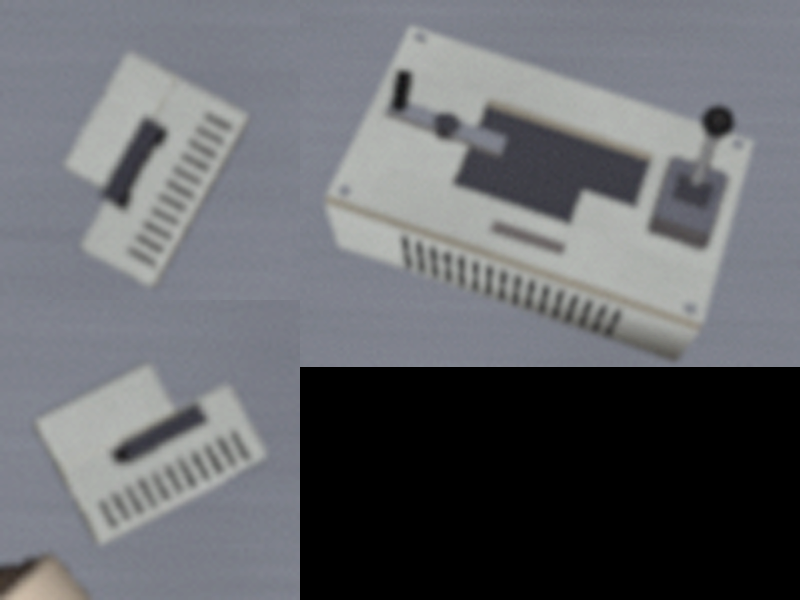

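```bash
cat > h.py <<'E'
import numpy as np,cv2
from scipy.spatial.transform import Rotation as R
from scipy.optimize import least_squares
def proj(g,P):
    p=R.from_quat(g["orientation"]).inv().apply(np.atleast_2d(P)-g["position"])
    s=p[:,:2]/p[:,2:]; s=s*(1+g["k1"]*(s**2).sum(1,keepdims=True))
    return s*[g["mtx"][0,0],g["mtx"][1,1]]+g["mtx"][:2,2]
def rays(g,uv):
    d=np.array([g["k1"],0,0,0,0.])
    s=(np.atleast_2d(uv)-g["mtx"][:2,2])/[g["mtx"][0,0],g["mtx"][1,1]]
    t=s.copy()
    for _ in range(20): t=s/(1+g["k1"]*(t**2).sum(1,keepdims=True))
    return R.from_quat(g["orientation"]).apply(np.c_[t,np.ones(len(t))])
def onplane(g,uv,z):
    r=rays(g,uv); return g["position"]+r*((z-g["position"][2])/r[:,2])[:,None]
A=np.radians(27)
def pocketR(yaw): # yaw: heading of pocket x axis (horizontal); z tilted away
    c,s=np.cos(yaw),np.sin(yaw)
    x=np.array([c*np.cos(A),s*np.cos(A),np.sin(A)]); y=np.array([-s,c,0]); return np.c_[x,y,np.cross(x,y)]
def pocketT(p): # p=x,y,yaw of console origin -> pocket centre, R
    Rm=pocketR(p[2]); return np.array([p[0],p[1],105.])-10*Rm[:,2],Rm
E
cat > m1.py <<'E'
from h import *
import pickle
g=pickle.load(open("img0.pkl","rb"));t=g["top"];sc=g["scene"]
# face corners, pocket axes (x,y) z=10: TL low/-y, TR low/+y, BR high/+y, BL high/-y
M=np.array([[-105,-155,10],[-105,155,10],[105,155,10],[105,-155,10]],float)
ut=np.array([[303,98],[406,132],[390,187.4],[278,150]])
def res(p):
    c,Rm=pocketT(p); return (proj(t,M@Rm.T+c)-ut).ravel()
q=least_squares(res,[600,50,np.pi-.3]);print("console",q.x,"res",q.fun.round(1));c,Rm=pocketT(q.x);print("pocket",c)
sp=proj(sc,M@Rm.T+c);print("scene proj",sp.round(0))
im=t["color"].astype(int)
for n,(x,y) in dict(match=(228,207),other=(453,215)).items():
    m=((im.min(2)>95)).astype(np.uint8); w=np.zeros_like(m);w[y-35:y+38,x-35:x+38]=1;m*=w
    k=max(cv2.findContours(m,0,1)[0],key=cv2.contourArea)
    P=onplane(t,k[:,0].astype(float),10)[:,:2].astype(np.float32)
    r=cv2.minAreaRect(P);print(n,r,cv2.boxPoints(r).round(0).tolist(),cv2.contourArea(k))
print({n:onplane(t,[p],z)[0].round(0) for n,p,z in [("media",(222,115),150),("amber",(460,119),140),("jar",(179,250),75)]})
E
python3 m1.py; python3 - <<'E'
E
```

```text
console [608.8118413   -4.01961755   2.83773028] res [-0.4  0.3 -0.2  0.5  0.8 -0.1 -0.3 -0.7]
pocket [604.47991863  -2.66124231  96.08993476]
scene proj [[350. 309.]
 [229. 275.]
 [260. 201.]
 [375. 228.]]
match ((432.37506103515625, 330.14508056640625), (101.1074447631836, 141.08082580566406), 63.52387237548828) [[347.0, 316.0], [473.0, 253.0], [518.0, 344.0], [392.0, 407.0]] 1212.5
other ((432.6617126464844, -323.7083435058594), (100.02881622314453, 140.7820281982422), 27.685169219970703) [[356.0, -285.0], [421.0, -409.0], [510.0, -363.0], [444.0, -238.0]] 1189.0
{'media': array([657., 325., 150.]), 'amber': array([ 669., -314.,  140.]), 'jar': array([300., 435.,  75.])}
```

The left cover at (228,207) is the match: its vents are on the right, and with those turned to the bottom its notch sits at the upper left. The right one (453,215) is the mirror image. Next I move to a square-on view of the console face.

```bash
cat >> h.py <<'E'
from scipy.spatial.transform import Slerp
from math import ceil
# rows for chained calls; way=[(pos,Rot,grip)], start=(pos,Rot)
def plan(pos,rot,way,mm=45,deg=8,dp=0,dr=2):
    rows=[];p,r=np.array(pos,float),rot
    for P,Q,gr in way:
        P=np.array(P,float);n=max(1,ceil(np.linalg.norm(P-p)/mm),ceil(np.degrees((r.inv()*Q).magnitude())/deg))
        S=Slerp([0,1],R.concatenate([r,Q]))
        rows+=[(p+(P-p)*k/n,S(k/n),gr) for k in range(1,n+1)];p,r=P,Q
    b,rb=np.array(pos,float),rot
    for i in range(0,len(rows),5):
        out=[]
        for P,Q,gr in rows[i:i+5]:
            t=(rb.inv()*Q).as_rotvec().round(dr);s=rb.inv().apply(P-b).round(dp)
            out.append([*(t+0.).tolist(),*(s+0.).tolist(),gr])
        print("["+",".join("["+",".join(f"{v:g}" for v in o)+"]" for o in out)+"]")
        b,rb=b+rb.apply(out[-1][3:6]),rb*R.from_rotvec(out[-1][:3])
    print("end",b.round(1),"rows",len(rows));return b,rb
def toolR(yaw,turn=0): # z=-pocket z, y=pocket x turned by 'turn' about tool z
    Rm=pocketR(yaw);y=Rm[:,0];z=-Rm[:,2];return R.from_matrix(np.c_[np.cross(y,z),y,z])*R.from_rotvec([0,0,turn])
def downR(h): # tool down, y heading h
    y=np.array([np.cos(h),np.sin(h),0]);z=np.array([0,0,-1.]);return R.from_matrix(np.c_[np.cross(y,z),y,z])
E
python3 - <<'E'
from h import *
from bench import *
s=read_state()
plan(s["position"],R.from_quat(s["ee_rot"]),[([691,-30,280],toolR(2.838),1)],mm=55,deg=8.5)
E
```

```text
[[-0.03,0.02,-0.06,-47,23,-3,1],[-0.07,0.03,-0.13,-94,47,-5,1],[-0.1,0.05,-0.19,-141,70,-8,1],[-0.14,0.06,-0.25,-189,94,-11,1],[-0.17,0.08,-0.31,-236,117,-14,1]]
[[-0.03,0.01,-0.07,-52,9,-3,1],[-0.07,0.03,-0.13,-104,17,-7,1],[-0.1,0.04,-0.19,-156,26,-11,1],[-0.13,0.06,-0.25,-207,34,-15,1],[-0.17,0.07,-0.32,-259,42,-19,1]]
[[-0.03,0.02,-0.06,-52,-7,-8,1],[-0.07,0.03,-0.12,-104,-14,-15,1],[-0.1,0.05,-0.18,-155,-21,-23,1]]
end [690.4 -30.2 280.3] rows 13
```

>>> {"op": "carry_out", "data": {"motion": [[-0.03,0.02,-0.06,-47,23,-3,1],[-0.07,0.03,-0.13,-94,47,-5,1],[-0.1,0.05,-0.19,-141,70,-8,1],[-0.14,0.06,-0.25,-189,94,-11,1],[-0.17,0.08,-0.31,-236,117,-14,1]]}}

```text
clock: 0.72
position: [429.8, -358.5, 259.1]
ee_rot: [-0.365, 0.926, 0.075, -0.058]
contact_force: [0.7, -1.0, 0.3]
gripper_width: 85.3
grasp_force: 0.0
```

>>> {"op": "carry_out", "data": {"motion": [[-0.03,0.01,-0.07,-52,9,-3,1],[-0.07,0.03,-0.13,-104,17,-7,1],[-0.1,0.04,-0.19,-156,26,-11,1],[-0.13,0.06,-0.25,-207,34,-15,1],[-0.17,0.07,-0.32,-259,42,-19,1]]}}

```text
clock: 1.35
position: [593.5, -152.9, 271.7]
ee_rot: [-0.504, 0.844, 0.148, -0.108]
contact_force: [0.0, -0.3, 0.1]
gripper_width: 85.3
grasp_force: 0.0
```

>>> {"op": "carry_out", "data": {"motion": [[-0.03,0.02,-0.06,-52,-7,-8,1],[-0.07,0.03,-0.12,-104,-14,-15,1],[-0.1,0.05,-0.18,-155,-21,-23,1],[-0.1,0.05,-0.18,-155,-21,-23,-0.4],[-0.1,0.05,-0.18,-155,-21,-23,-0.4]]}}

```text
clock: 1.98
position: [690.4, -30.5, 279.7]
ee_rot: [-0.574, 0.785, 0.186, -0.141]
contact_force: [0.5, -0.4, 0.4]
gripper_width: 51.7
grasp_force: 0.0
```

```bash
python3 - <<'E'
from h import *
from bench import *
import pickle
g=get_image("wrist");s=read_state();print(s["clock"],s["position"],s["joints"].round(2),s["gripper_width"],toolR(2.838).as_quat()*1,s["ee_rot"],g["position"],(R.from_quat(s["ee_rot"]).inv()*R.from_quat(g["orientation"])).as_rotvec(),R.from_quat(s["ee_rot"]).inv().apply(g["position"]-s["position"]))
pickle.dump(g,open("w1.pkl","wb"));cv2.imwrite("pics/w1.png",g["color"])
E
```

```text
2.025 [690.17545176 -31.18503157 280.64368941] [ 0.11  0.74  0.71 -0.19 -1.97 -0.45] 43.73352891428952 [-0.57569289  0.78363318  0.18813368 -0.13821163] [-0.57403527  0.78502903  0.18588697 -0.14021046] [ 723.1317579  -119.28139587  395.06675891] [-0.23583598 -0.23324608  1.5571872 ] [ 7.48191659e+01 -1.20777313e-01 -1.27835066e+02]
```

View pics/w1.png

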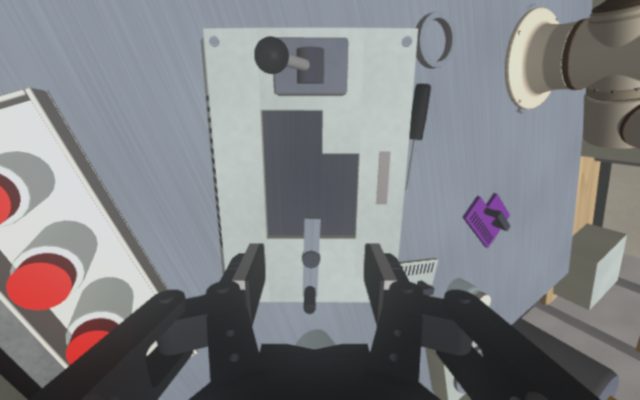

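The wrist view shows the pocket floor with corners near (262,111), (321,111), (322,154), (358,154), (356,238) and (268,238). The latch is near closed, with its pivot at (311,259) and post at (309,300), and the knob is at (271,55).

```bash
cat > m2.py <<'E'
from h import *
import pickle
g=pickle.load(open("w1.pkl","rb"));im=g["color"]
gray=cv2.cvtColor(im,cv2.COLOR_BGR2GRAY)
m=(gray<110).astype(np.uint8);m[:100]=0;m[245:]=0;m[:,:235]=0;m[:,372:]=0
m=cv2.morphologyEx(m,cv2.MORPH_CLOSE,np.ones((25,25)))&(gray<300)
k=max(cv2.findContours(m,0,1)[0],key=cv2.contourArea)
a=cv2.approxPolyDP(k,5,True)[:,0].astype(float);print(a.tolist())
M=np.array([[-52.5,-72.5,0],[-52.5,72.5,0],[12.5,72.5,0],[12.5,27.5,0],[52.5,27.5,0],[52.5,-72.5,0]])
p0=[608.8,-4,2.838];c,Rm=pocketT(p0);print("cam in pocket",Rm.T@(g["position"]-c))
pr=proj(g,M@Rm.T+c);print("prior",pr.round(1).tolist())
# edge lines: fit each polygon side's contour points by a line, intersect
idx=[np.argmin(((a-q)**2).sum(1)) for q in np.array([[268,238],[262,111],[321,111],[322,154],[358,154],[356,238]])]
C=a[idx];L=[]
K=k[:,0].astype(float)
for i in range(6):
    p,q=C[i],C[(i+1)%6];d=q-p;l=np.hypot(*d);u=d/l
    t=(K-p)@u;dist=abs((K-p)@[-u[1],u[0]]);w=K[(t>5)&(t<l-5)&(dist<3)]
    L.append(cv2.fitLine(w.astype(np.float32),cv2.DIST_HUBER,0,.01,.01).ravel())
def X(l1,l2):
    return l1[2:]+l1[:2]*np.linalg.solve(np.c_[l1[:2],-l2[:2]],l2[2:]-l1[2:])[0]
uv=np.array([X(L[i-1],L[i]) for i in range(6)]);print("corners",uv.round(1).tolist())
q=least_squares(lambda p:(lambda T:(proj(g,M@T[1].T+T[0])-uv).ravel())(pocketT(p)),p0)
print("console",q.x,"res",q.fun.round(1));c,Rm=pocketT(q.x);print("pocket",c)
q4=least_squares(lambda p:(lambda T:(proj(g,M@T[1].T+T[0]+[0,0,p[3]])-uv).ravel())(pocketT(p)),p0+[0.])
print("free z",q4.x,q4.fun.round(1))
for n,P in dict(post0=[0,-136.5,56],pivot=[0,-94.5,19],knob0=[-31,111.5,10+79]).items(): print(n,proj(g,Rm@P+c).round(1))
# post at a
for a_ in(0,.1,.2):print(a_,proj(g,Rm@[-42*np.sin(a_),-94.5-42*np.cos(a_),56]+c).round(1))
for a_ in(0,.1,.2):print(a_,proj(g,Rm@[-65*np.sin(.5-a_),111.5,32+65*np.cos(.5-a_)]+c).round(1))
E
python3 m2.py
```

```text
[[263.0, 111.0], [267.0, 236.0], [355.0, 236.0], [357.0, 155.0], [321.0, 153.0], [320.0, 111.0]]
cam in pocket [  3.76874123  75.82988455 333.62926463]
prior [[268.3, 237.1], [261.8, 113.1], [322.2, 112.8], [322.0, 154.5], [357.8, 154.4], [354.7, 236.8]]
corners [[267.79998779296875, 236.0], [262.5, 111.0], [321.0, 111.0], [321.0, 154.0], [357.3999938964844, 154.0], [354.29998779296875, 236.0]]
console [609.00797464  -5.54182392   2.83258349] res [-0.3  0.1 -1.   0.6  1.   0.5  0.6 -0.6  0.1 -0.6 -0.3  0.1]
pocket [604.68310058  -4.16117127  96.08993476]
free z [ 6.08800535e+02 -5.38477795e+00  2.83240073e+00 -5.16661882e-01] [-0.3 -0.1 -0.9  0.6  0.9  0.6  0.6 -0.6 -0.  -0.6 -0.4 -0. ]
post0 [[310.3 310.4]]
pivot [[310.6 259.9]]
knob0 [[267.7  58.5]]
0 [[310.3 310.4]]
0.1 [[306.5 310.2]]
0.2 [[302.7 309.7]]
0 [[267.4  58.4]]
0.1 [[274.7  57.8]]
0.2 [[282.6  57.2]]
```

```bash
cat >> h.py <<'E'
CON=[609.0,-5.5,2.8326]
PC,PR=pocketT(CON)
def W(x,y,z): return PR@np.array([x,y,z],float)+PC
def post(a,h=30,o=0): return W(-42*np.sin(a)-o*np.cos(a),-94.5-42*np.cos(a)+o*np.sin(a),10+h)
E
python3 - <<'E'
from h import *
from bench import *
s=read_state();Q=toolR(CON[2],np.pi/4)
w=[(post(.05,75),Q,-.35),(post(.05,55),Q,-.35),(post(.05,30),Q,-.35)]+[(post(.05,30+i*.001),Q,-.55) for i in(1,2)]
w+=[(post(a),Q,-.55) for a in(.1,.3,.5,.75,1.0,1.25,1.45,1.6)]+[(post(1.6,30.01),Q,-.55),(post(1.6,30),Q,-.3),(post(1.6,30.01),Q,-.3),(post(1.6,55),Q,-.3),(post(1.6,110),Q,1)]
plan(s["position"],R.from_quat(s["ee_rot"]),w)
E
```

```text
[[0,0,0.13,-23,-1,20,-0.35],[0,0,0.26,-46,-2,40,-0.35],[0,0,0.39,-69,-3,60,-0.35],[0,0,0.52,-91,-4,79,-0.35],[0,-0.01,0.65,-114,-5,99,-0.35]]
[[0,0,0.13,-19,13,20,-0.35],[0,0,0.13,-19,13,40,-0.35],[0,0,0.13,-18,13,65,-0.35],[0,0,0.13,-18,13,65,-0.55],[0,0,0.13,-18,13,65,-0.55]]
[[0,0,0,-2,-1,0,-0.55],[0,0,0,-6,-8,0,-0.55],[0,0,0,-9,-16,0,-0.55],[0,0,0,-11,-26,0,-0.55],[0,0,0,-10,-37,1,-0.55]]
[[0,0,0,3,-10,0,-0.55],[0,0,0,8,-17,-1,-0.55],[0,0,0,12,-21,-1,-0.55],[0,0,0,12,-21,-1,-0.55],[0,0,0,12,-21,-1,-0.3]]
[[0,0,0,0,0,0,-0.3],[0,0,0,0,0,-25,-0.3],[0,0,0,0,0,-52,1],[0,0,0,0,0,-80,1]]
end [720.5  57.  184.5] rows 24
```

>>> {"op": "carry_out", "data": {"motion": [[0,0,0.13,-23,-1,20,-0.35],[0,0,0.26,-46,-2,40,-0.35],[0,0,0.39,-69,-3,60,-0.35],[0,0,0.52,-91,-4,79,-0.35],[0,-0.01,0.65,-114,-5,99,-0.35]]}}

```text
clock: 2.65
position: [685.8, 88.9, 190.3]
ee_rot: [-0.29, 0.929, 0.134, -0.187]
contact_force: [0.4, -0.3, -0.1]
gripper_width: 27.6
grasp_force: 0.0
```

>>> {"op": "carry_out", "data": {"motion": [[0,0,0.13,-19,13,20,-0.35],[0,0,0.13,-19,13,40,-0.35],[0,0,0.13,-18,13,65,-0.35],[0,0,0.13,-18,13,65,-0.55],[0,0,0.13,-18,13,65,-0.55]]}}

```text
clock: 3.28
position: [666.5, 118.8, 133.0]
ee_rot: [-0.232, 0.945, 0.122, -0.195]
contact_force: [-0.2, 1.4, -0.4]
gripper_width: 19.3
grasp_force: 0.0
```

```bash
python3 - <<'E'
from h import *
from bench import *
import pickle
g=get_image("wrist");cv2.imwrite("pics/w2.png",g["color"])
s=read_state();print((PR.T@(s["position"]-PC)).round(1),s["gripper_width"],s["contact_force"].round(1))
E
```

```text
[  -2.5 -136.1   42.8] 19.071894263582674 [ 0.5 -0.4  0.5]
```

View pics/w2.png

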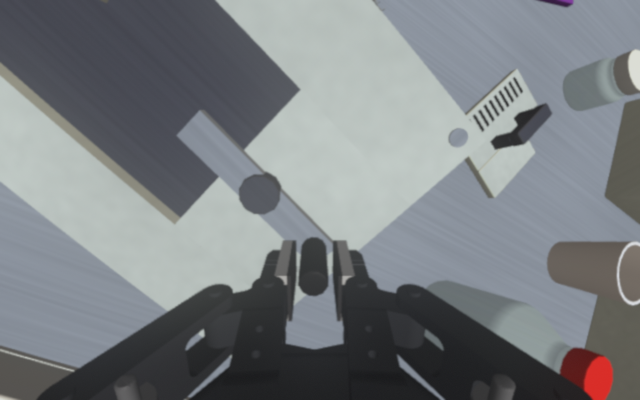

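The post (313,265) sits between the fingers, so I'm swinging it now.

>>> {"op": "carry_out", "data": {"motion": [[0,0,0,-2,-1,0,-0.55],[0,0,0,-6,-8,0,-0.55],[0,0,0,-9,-16,0,-0.55],[0,0,0,-11,-26,0,-0.55],[0,0,0,-10,-37,1,-0.55]]}}

```text
clock: 3.95
position: [688.2, 92.3, 114.7]
ee_rot: [-0.232, 0.945, 0.122, -0.197]
contact_force: [0.8, 2.0, 0.7]
gripper_width: 18.8
grasp_force: 0.9
```

>>> {"op": "carry_out", "data": {"motion": [[0,0,0,3,-10,0,-0.55],[0,0,0,8,-17,-1,-0.55],[0,0,0,12,-21,-1,-0.55],[0,0,0,12,-21,-1,-0.55],[0,0,0,12,-21,-1,-0.3]]}}

```text
clock: 4.58
position: [686.7, 68.6, 113.6]
ee_rot: [-0.232, 0.945, 0.122, -0.196]
contact_force: [0.1, -0.0, -0.5]
gripper_width: 29.7
grasp_force: 0.0
```

>>> {"op": "carry_out", "data": {"motion": [[0,0,0,0,0,0,-0.3],[0,0,0,0,0,-25,-0.3],[0,0,0,0,0,-52,1],[0,0,0,0,0,-80,1],[0,0,0,0,0,-80,1]]}}

```text
clock: 5.2
position: [722.2, 57.6, 186.8]
ee_rot: [-0.232, 0.945, 0.121, -0.194]
contact_force: [0.4, -0.1, -0.8]
gripper_width: 82.0
grasp_force: 0.0
```

```bash
python3 - <<'E'
from h import *
from bench import *
s=read_state();print(s["position"],s["joints"].round(2))
g=get_image("wrist");cv2.imwrite("pics/w3.png",g["color"])
for a in(1.3,1.6):print(proj(g,W(50*np.sin(a)*1,-94.5+50*np.cos(a),19)),proj(g,post(a,46)),proj(g,W(0,-94.5,19)))
# plan to cover: grip at (432.4,330.1), x heading 63.5deg, hover z 200
plan(s["position"],R.from_quat(s["ee_rot"]),[([650,100,330],toolR(CON[2],.3),1),([432,330,190],downR(np.radians(63.5)),1)],mm=52,deg=9)
E
```

```text
[722.24022778  57.57735817 186.76271375] [ 0.21  0.83  0.68 -0.23 -1.82 -1.31]
[[387.53744748 111.06932965]] [[326.74235577 229.25164875]] [[352.12449652 168.02280141]]
[[402.0732062  123.88750183]] [[312.84893086 218.95057097]] [[352.12449652 168.02280141]]
[[0,0,-0.12,21,28,-23,1],[0,0,-0.24,41,55,-46,1],[0,0.01,-0.36,62,83,-69,1],[-0.01,0.01,-0.48,83,111,-92,1],[0.01,-0.04,-0.34,85,135,-67,1]]
[[0.03,-0.04,0.14,-5,23,25,1],[0.05,-0.09,0.28,-10,47,50,1],[0.08,-0.13,0.42,-14,71,74,1],[0.11,-0.17,0.56,-19,95,99,1],[0.14,-0.22,0.7,-24,118,124,1]]
[[0.02,-0.04,0.14,17,23,20,1],[0.05,-0.08,0.28,35,45,40,1],[0.08,-0.13,0.42,52,68,60,1],[0.11,-0.17,0.56,69,90,80,1]]
end [432.  329.8 189.8] rows 14
```

View pics/w3.png

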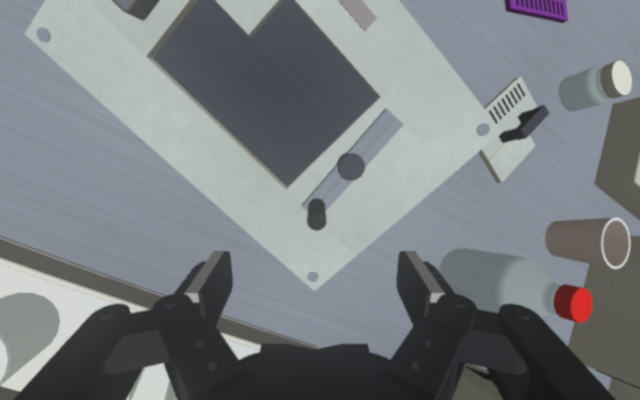

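The latch is clear: pivot (350,165), post (316,212), and the tongue lies up the slope. Now the cover.

>>> {"op": "carry_out", "data": {"motion": [[0,0,-0.12,21,28,-23,1],[0,0,-0.24,41,55,-46,1],[0,0.01,-0.36,62,83,-69,1],[-0.01,0.01,-0.48,83,111,-92,1],[0.01,-0.04,-0.34,85,135,-67,1]]}}

```text
clock: 5.88
position: [628.2, 123.9, 316.6]
ee_rot: [-0.386, 0.898, 0.152, -0.15]
contact_force: [0.4, 0.7, -0.4]
gripper_width: 85.7
grasp_force: 0.0
```

>>> {"op": "carry_out", "data": {"motion": [[0.03,-0.04,0.14,-5,23,25,1],[0.05,-0.09,0.28,-10,47,50,1],[0.08,-0.13,0.42,-14,71,74,1],[0.11,-0.17,0.56,-19,95,99,1],[0.14,-0.22,0.7,-24,118,124,1]]}}

```text
clock: 6.5
position: [516.2, 238.1, 243.1]
ee_rot: [-0.045, 0.994, 0.07, -0.072]
contact_force: [0.3, 0.2, 0.1]
gripper_width: 85.4
grasp_force: 0.0
```

>>> {"op": "carry_out", "data": {"motion": [[0.02,-0.04,0.14,17,23,20,1],[0.05,-0.08,0.28,35,45,40,1],[0.08,-0.13,0.42,52,68,60,1],[0.11,-0.17,0.56,69,90,80,1],[0.11,-0.17,0.56,69,90,80,1]]}}

```text
clock: 7.12
position: [427.3, 330.0, 186.6]
ee_rot: [0.228, 0.974, -0.005, -0.004]
contact_force: [0.0, 0.0, -0.2]
gripper_width: 85.4
grasp_force: 0.0
```

```bash
python3 - <<'E'
from h import *
from bench import *
import pickle
g=get_image("wrist");s=read_state();pickle.dump((g,s),open("w4.pkl","wb"));print(s["position"],s["joints"].round(2))
cv2.imwrite("pics/w4.png",g["color"])
C=np.array([432.4,330.1,0]);h=np.radians(63.5);x=np.array([np.cos(h),np.sin(h),0]);y=np.array([-x[1],x[0],0])
for n,(a,b,z) in dict(c1=(-50,-70,10),c2=(-50,70,10),c3=(10,70,10),c4=(10,25,10),c5=(50,25,10),c6=(50,-70,10),h1=(0,-32,46),h2=(0,32,46)).items():print(n,proj(g,C+a*x+b*y+[0,0,z]).round(0))
E
```

```text
[428.63333463 329.76229978 187.57119347] [ 0.95  0.3  -0.28 -0.   -1.01 -2.98]
c1 [[274. 248.]]
c2 [[269. 120.]]
c3 [[329. 120.]]
c4 [[328. 165.]]
c5 [[367. 165.]]
c6 [[362. 248.]]
h1 [[318. 229.]]
h2 [[319. 164.]]
```

View pics/w4.png

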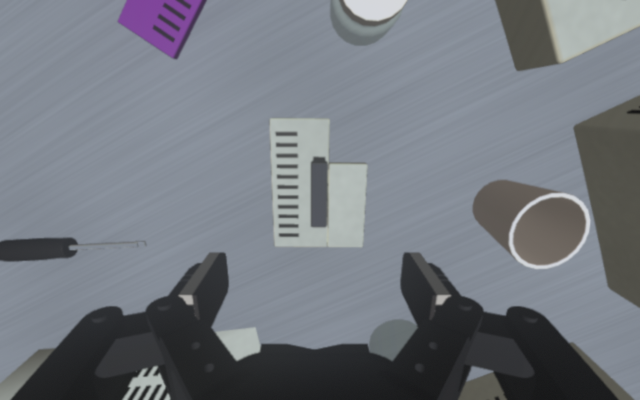

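The view confirms the match: vents on the left at x≈287, notch at the upper right (348,140), handle at (319,192). It agrees with my estimate to 1 px.

```bash
python3 - <<'E'
from h import *
from bench import *
s=read_state();Q=downR(np.radians(63.5));print(s["position"])
plan(s["position"],R.from_quat(s["ee_rot"]),[([432.4,330.1,80],Q,1),([432.4,330.1,35],Q,1),([432.4,330.1,35.01],Q,1)]+[([432.4,330.1,35],Q,-1)]*5,mm=40,dp=1)
E
```

```text
[428.63333463 329.76229978 187.57119347]
[[0,0,0,-1.2,1,35.8,1],[-0.01,0,0,-2.5,2,71.7,1],[-0.01,0,0,-3.7,2.9,107.5,1],[-0.01,0,0,-3.8,3.1,130,1],[-0.01,0,0,-3.9,3.3,152.5,1]]
[[0,0,0,0,0,0,1],[0,0,0,0,0,0,-1],[0,0,0,0,0,0,-1],[0,0,0,0,0,0,-1],[0,0,0,0,0,0,-1]]
[[0,0,0,0,0,0,-1]]
end [432.3 330.1  35. ] rows 11
```

>>> {"op": "carry_out", "data": {"motion": [[0,0,0,-1,1,36,1],[-0.01,0,0,-2.5,2,72,1],[-0.01,0,0,-3.5,3,107,1],[-0.01,0,0,-3.5,3,130,1],[-0.01,0,0,-3.5,3,152,1]]}}

```text
clock: 7.8
position: [434.7, 329.4, 36.1]
ee_rot: [0.231, 0.973, 0.002, -0.001]
contact_force: [-0.2, -0.8, -0.0]
gripper_width: 85.0
grasp_force: 0.0
```

>>> {"op": "carry_out", "data": {"motion": [[0,0,0,0,0,0,1],[0,0,0,0,0,0,-1],[0,0,0,0,0,0,-1],[0,0,0,0,0,0,-1],[0,0,0,0,0,0,-1]]}}

```text
clock: 8.43
position: [434.3, 330.7, 37.9]
ee_rot: [0.23, 0.973, 0.003, -0.001]
contact_force: [1.6, 3.2, -0.6]
gripper_width: 14.5
grasp_force: 60.5
```

```bash
python3 - <<'E'
from h import *
from bench import *
s=read_state();print(s)
Q=R.from_quat(s["ee_rot"])
# target: TCP keeps its offset from the cover; grip z offset as held: cover grip at 39 above underside
off=s["position"][2]-39
print("tcp above grip",off)
plan(s["position"],Q,[(s["position"]+[0,0,60],Q,-1),([560,170,330],downR(np.radians(105)),-1),(W(0,0,39+off+90),toolR(CON[2]),-1)],mm=40,deg=7)
E
```

```text
{'clock': 8.425, 'joints': array([ 0.94550876,  0.49241426, -0.42959286, -0.00692184, -0.6442642 ,
       -2.97552857]), 'joint_vel': array([ 0.00160503,  0.00358603,  0.01393945,  0.0035776 , -0.04298699,
        0.00144408]), 'joint_efforts': array([-9.97859091e-01, -3.16968369e+01,  1.00561041e+01,  2.18003020e+00,
        1.30829145e-02,  6.39320977e-03]), 'position': array([434.33873736, 330.65570822,  37.92659826]), 'ee_rot': array([ 0.23028746,  0.97311778,  0.00289127, -0.00105179]), 'contact_force': array([ 1.64732505,  3.15212815, -0.61648596]), 'wrist_torque': array([ 0.79634122, -0.52447106, -0.02985465]), 'grasp_force': 60.51050126552582, 'gripper_width': 14.459428974335719}
tcp above grip -1.0734017385960968
[[0,0,0,0,0,-30,-1],[0,0,0,0,0,-60,-1],[0,0,-0.09,-23,-10,-89,-1],[0,0,-0.18,-46,-21,-118,-1],[0,0,-0.27,-69,-32,-147,-1]]
[[0,0,-0.09,-19,-16,-30,-1],[0,0,-0.18,-38,-33,-59,-1],[0,0,-0.27,-57,-49,-88,-1],[0.01,0,-0.37,-77,-66,-117,-1],[0.01,0,-0.46,-96,-82,-146,-1]]
[[-0.05,0.02,-0.11,-5,-24,13,-1],[-0.1,0.05,-0.21,-10,-47,27,-1],[-0.15,0.08,-0.32,-15,-71,40,-1],[-0.19,0.1,-0.43,-20,-94,53,-1],[-0.24,0.13,-0.54,-25,-117,67,-1]]
[[-0.05,0.02,-0.11,7,-26,7,-1],[-0.1,0.05,-0.22,14,-51,15,-1],[-0.15,0.08,-0.33,21,-77,22,-1],[-0.19,0.1,-0.44,28,-102,30,-1]]
end [659.6 -21.4 209.8] rows 19
```

>>> {"op": "carry_out", "data": {"motion": [[0,0,0,0,0,-30,-1],[0,0,0,0,0,-60,-1],[0,0,-0.09,-23,-10,-89,-1],[0,0,-0.18,-46,-21,-118,-1],[0,0,-0.27,-69,-32,-147,-1]]}}

```text
clock: 9.05
position: [481.3, 269.2, 183.9]
ee_rot: [0.096, 0.995, 0.002, -0.002]
contact_force: [0.1, 0.6, -4.5]
gripper_width: 14.7
grasp_force: 60.3
```

>>> {"op": "carry_out", "data": {"motion": [[0,0,-0.09,-19,-16,-30,-1],[0,0,-0.18,-38,-33,-59,-1],[0,0,-0.27,-57,-49,-88,-1],[0.01,0,-0.37,-77,-66,-117,-1],[0.01,0,-0.46,-96,-82,-146,-1]]}}

```text
clock: 9.68
position: [559.8, 169.5, 328.8]
ee_rot: [-0.134, 0.991, -0.002, -0.002]
contact_force: [-0.1, -0.1, -3.6]
gripper_width: 14.8
grasp_force: 60.3
```

>>> {"op": "carry_out", "data": {"motion": [[-0.05,0.02,-0.11,-5,-24,13,-1],[-0.1,0.05,-0.21,-10,-47,27,-1],[-0.15,0.08,-0.32,-15,-71,40,-1],[-0.19,0.1,-0.43,-20,-94,53,-1],[-0.24,0.13,-0.54,-25,-117,67,-1]]}}

```text
clock: 10.3
position: [614.6, 63.0, 261.3]
ee_rot: [-0.391, 0.91, 0.108, -0.081]
contact_force: [-0.2, 0.4, -3.1]
gripper_width: 14.8
grasp_force: 60.4
```

>>> {"op": "carry_out", "data": {"motion": [[-0.05,0.02,-0.11,7,-26,7,-1],[-0.1,0.05,-0.22,14,-51,15,-1],[-0.15,0.08,-0.33,21,-77,22,-1],[-0.19,0.1,-0.44,28,-102,30,-1],[-0.19,0.1,-0.44,28,-102,30,-1]]}}

```text
clock: 10.92
position: [659.3, -22.7, 204.4]
ee_rot: [-0.572, 0.786, 0.19, -0.139]
contact_force: [-0.3, 0.8, -2.6]
gripper_width: 14.5
grasp_force: 60.3
```

```bash
python3 - <<'E'
from h import *
from bench import *
import pickle
ps=[]
for i in range(4):
    g=get_image("wrist");s=read_state();ps.append(s["position"])
pickle.dump((g,s),open("w5.pkl","wb"));print(np.round(ps,1),s["grasp_force"],s["joints"].round(2))
Q=R.from_quat(s["ee_rot"]);print("pocket-frame tcp",(PR.T@(np.mean(ps,0)-PC)).round(1),"rot err tool",(Q.inv()*toolR(CON[2])).as_rotvec().round(3))
cv2.imwrite("pics/w5.png",g["color"])
# expected cover corners if held as nominal (held tcp 1 below grip)
T=np.mean(ps,0);B=Q.as_matrix();x=B[:,1];z=-B[:,2];y=np.cross(z,x)
for n,(a,b,c) in dict(c1=(-50,-70,-29),c2=(-50,70,-29),c3=(10,70,-29),c4=(10,25,-29),c5=(50,25,-29),c6=(50,-70,-29)).items():print(n,proj(g,T+z*1+a*x+b*y+c*z).round(1))
E
```

```text
[[659.2 -21.9 206.3]
 [659.3 -21.4 207.9]
 [659.4 -21.  209. ]
 [659.4 -20.9 209.8]] 60.303881764411926 [ 0.12  0.7   0.47 -0.2  -1.76 -0.43]
pocket-frame tcp [-1.000e-01 -3.000e-01  1.259e+02] rot err tool [-0.004  0.001  0.001]
c1 [[236.  341.4]]
c2 [[214.3 119.3]]
c3 [[331.6 118.9]]
c4 [[330.3 202.9]]
c5 [[402.3 202.9]]
c6 [[389.  341.2]]
```

View pics/w5.png

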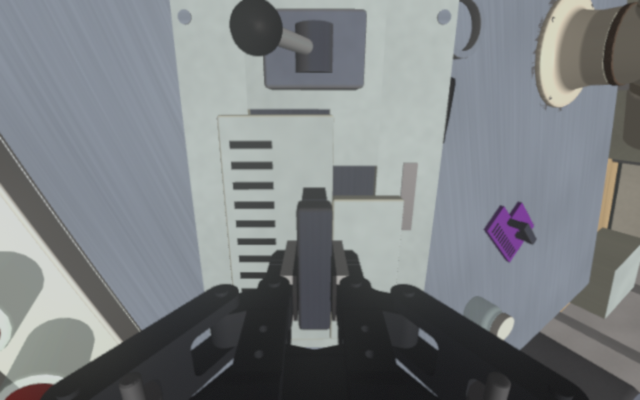

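The cover is held level over the opening: corners (219,115), (332,115), (333,197), (402,197). It is slightly off from nominal, so I'm measuring its edges by profile.

```bash
python3 - <<'E'
from h import *
import pickle
g,s=pickle.load(open("w5.pkl","rb"));im=cv2.cvtColor(g["color"],cv2.COLOR_BGR2GRAY).astype(float)
print("left y150",im[145:156,210:228].mean(0).round(0))
print("left y185",im[188:198,210:230].mean(0).round(0))
print("top x235",im[108:124,228:244].mean(1).round(0))
print("top x300",im[108:124,280:320].mean(1).round(0))
print("step x y140",im[130:155,325:342].mean(0).round(0))
print("step x y180",im[172:188,325:342].mean(0).round(0))
print("step y x355",im[188:206,342:372].mean(1).round(0))
print("step y x388",im[188:206,380:398].mean(1).round(0))
print("right y230",im[215:235,392:412].mean(0).round(0))
print("right y265",im[260:275,392:412].mean(0).round(0))
print(s["position"])
E
```

```text
left y150 [187. 187. 187. 187. 187. 187. 187. 187. 184. 173. 168. 178. 185. 187.
 186. 187. 187. 186.]
left y185 [187. 187. 187. 187. 186. 186. 186. 186. 186. 186. 186. 185. 182. 172.
 169. 179. 185. 186. 186. 186.]
top x235 [187. 187. 187. 188. 187. 184. 170. 157. 172. 181. 184. 185. 185. 185.
 185. 185.]
top x300 [158. 122.  94.  87.  87.  91. 114. 148. 171. 179. 181. 182. 181. 181.
 181. 181.]
step x y140 [181. 181. 181. 181. 181. 181. 180. 177. 177. 183. 185. 186. 186. 186.
 186. 186. 186.]
step x y180 [179. 181. 181. 181. 180. 180. 174. 149. 108.  89.  87.  88.  88.  88.
  88.  87.  87.]
step y x355 [ 87.  87.  87.  87.  87.  87.  89.  94.  99. 102. 111. 139. 166. 180.
 184. 186. 186. 186.]
step y x388 [189. 189. 189. 188. 188. 187. 178. 147. 115. 104. 112. 141. 168. 181.
 186. 187. 187. 187.]
right y230 [186. 186. 186. 186. 186. 186. 186. 185. 183. 174. 160. 151. 150. 150.
 150. 150. 150. 150. 152. 161.]
right y265 [182. 182. 182. 183. 182. 180. 179. 179. 179. 179. 179. 179. 180. 179.
 180. 180. 180. 180. 179. 179.]
[659.4357736  -20.86210987 209.788104  ]
```

```bash
python3 - <<'E'
from h import *
import pickle
g,s=pickle.load(open("w5.pkl","rb"))
T=s["position"];B=R.from_quat(s["ee_rot"]).as_matrix();F=np.c_[np.cross(B[:,1],-B[:,2])*0+B[:,1],np.cross(-B[:,2],B[:,1]),-B[:,2]]
M=np.array([(-50,70,-29),(10,70,-29),(10,25,-29),(50,25,-29)],float)
uv=np.array([(217.5,115.5),(332.6,115.5),(332.2,199.3),(404,199.3)])
def f(p,fz=None):
    c,si=np.cos(p[3]),np.sin(p[3]);Rz=np.array([[c,-si,0],[si,c,0],[0,0,1]])
    return (proj(g,(M@Rz.T+p[:3])@F.T+T)-uv).ravel()
q=least_squares(f,[0,0,1,0]);print(q.x.round(3),q.fun.round(1))
q=least_squares(lambda p:f([p[0],p[1],1,p[2]]),[0,0,0]);print(q.x.round(3),q.fun.round(1))
print("tcp pocket",(PR.T@(T-PC)).round(1))
# visible pocket: +y edge on face top (dark top row) and filled block edges
for n,P in dict(rimy=(-20,72.5,10),stepc=(12.5,27.5,0),stepc_rim=(12.5,27.5,10),far=(52.5,27.5,0)).items():print(n,proj(g,W(*P)).round(1))
E
```

```text
[ 0.329  2.111 -2.013  0.   ] [-0.4  0.3  0.9 -0.  -0.1 -0.1 -0.4 -0.2]
[0.297 2.499 0.   ] [-2.4 -0.3  1.2 -0.7  0.1  0.8  1.2  0.7]
tcp pocket [  0.6  -0.7 127.3]
rimy [[288.2 111.1]]
stepc [[328.  165.1]]
stepc_rim [[328.5 167.4]]
far [[374.3 165.3]]
```

```bash
python3 - <<'E'
from h import *
from bench import *
import pickle
g,s=pickle.load(open("w5.pkl","rb"));im=cv2.cvtColor(g["color"],cv2.COLOR_BGR2GRAY).astype(float)
print("far x 368+",im[174:190,368:384].mean(0).round(0));print("step y 158+",im[158:172,342:368].mean(1).round(0));print("topy 104+",im[104:112,280:320].mean(1).round(0))
print("strip x0 240+",im[110:113,240:260].mean(0).round(0),"x1 322+",im[110:112,322:340].mean(0).round(0))
for n,P in dict(c2=(-52.5,72.5,0),c2r=(-52.5,72.5,10),c3=(12.5,72.5,0),far=(52.5,27.5,0),farrim=(52.5,20,10),st=(30,27.5,0)).items():print(n,proj(g,W(*P)).round(1))
E
```

```text
far x 368+ [ 87.  88.  88.  87.  88.  90.  95. 117. 155. 181. 189. 190. 190. 189.
 189. 189.]
step y 158+ [184. 184. 184. 184. 183. 183. 176. 149. 113.  92.  88.  88.  88.  88.]
topy 104+ [180. 180. 181. 177. 158. 122.  94.  87.]
strip x0 240+ [187. 187. 186. 186. 186. 185. 182. 168. 144. 129. 111.  96.  93.  93.
  94.  94.  93.  92.  92.  92.] x1 322+ [ 92.  92.  91.  92.  92.  93.  99. 124. 160. 182. 187. 187. 188. 188.
 188. 188. 188. 188.]
c2 [[249.8 111.1]]
c2r [[247.2 111.2]]
c3 [[328.8 111. ]]
far [[374.3 165.3]]
farrim [[376.  176.3]]
st [[348.3 165.2]]
```

```bash
python3 - <<'E'
from h import *
from bench import *
for i in range(2): get_image("wrist")
s=read_state();Q=R.from_quat(s["ee_rot"]);print((PR.T@(s["position"]-PC)).round(2),(Q.inv()*toolR(CON[2])).as_rotvec().round(4),s["contact_force"])
q=toolR(CON[2])
plan(s["position"],Q,[(W(0,-1.7,z),q,-1) for z in(100,72,56,53,53.01,50,47,44.5,42.5,41)],mm=30,dp=1,dr=3)
E
```

```text
[  0.89  -0.81 127.76] [-0.005   0.0015  0.0019] [-1.32496064  0.07082733 -1.8784298 ]
[[-0.005,0.002,0.002,-0.8,-0.7,27.8,-1],[-0.005,0.002,0.002,-0.8,-0.6,55.8,-1],[-0.005,0.002,0.002,-0.8,-0.5,71.8,-1],[-0.005,0.002,0.002,-0.8,-0.5,74.8,-1],[-0.005,0.002,0.002,-0.8,-0.5,74.8,-1]]
[[0,0,0,0,0,3,-1],[0,0,0,0,0,6,-1],[0,0,0,0,0,8.5,-1],[0,0,0,0,0,10.5,-1],[0,0,0,0,0,12,-1]]
end [622.9  -8.1 132.6] rows 10
```

>>> {"op": "carry_out", "data": {"motion": [[-0.005,0.002,0.002,-0.8,-0.7,28,-1],[-0.005,0.002,0.002,-0.8,-0.6,56,-1],[-0.005,0.002,0.002,-0.8,-0.5,72,-1],[-0.005,0.002,0.002,-0.8,-0.5,75,-1],[-0.005,0.002,0.002,-0.8,-0.5,75,-1]]}}

```text
clock: 11.85
position: [628.5, -10.3, 143.0]
ee_rot: [-0.574, 0.785, 0.188, -0.138]
contact_force: [-0.1, 0.2, -2.8]
gripper_width: 14.7
grasp_force: 60.3
```

```bash
python3 - <<'E'
from h import *
from bench import *
import pickle
for i in range(4): g=get_image("wrist")
s=read_state();Q=R.from_quat(s["ee_rot"]);print((PR.T@(s["position"]-PC)).round(2),(Q.inv()*toolR(CON[2])).as_rotvec().round(4),s["contact_force"],s["clock"])
im=cv2.cvtColor(g["color"],cv2.COLOR_BGR2GRAY);cv2.imwrite("pics/w6.png",cv2.resize(g["color"][60:260,180:480],None,fx=2.6,fy=2.6,interpolation=cv2.INTER_CUBIC))
E
```

```text
[-0.82 -1.12 52.76] [ 0.0002 -0.0003 -0.0008] [-0.41730585 -0.60544301 -2.72540757] 12.05
```

View pics/w6.png

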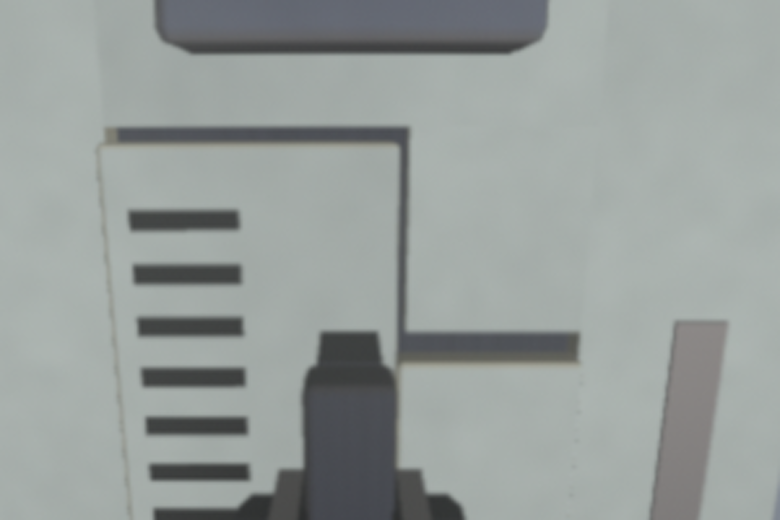

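```bash
python3 - <<'E'
from h import *
from bench import *
g=get_image("wrist");s=read_state()
o=PR.T@(g["position"]-PC);print("cam",o.round(1),(PR.T@(s["position"]-PC)).round(2))
def at(uv,z):
    r=PR.T@rays(g,[uv])[0];return (o+r*(z-o[2])/r[2])[:2].round(1)
z=10.8+10
c=lambda a:(180+a[0]/2.6,60+a[1]/2.6)
for n,p,want in[("c2",(99,146),(-50,70)),("c3",(400,145),(10,70)),("c4",(399,364),(10,25)),("c5",(578,364),(50,25))]:print(n,[(at(c(p),zz)-want).round(1) for zz in (20,22,24)])
for n,p,want in[("p2 floor",(117,128),(-52.5,72.5)),("p3",(408,128),(12.5,72.5)),("step",(405,332),(12.5,27.5)),("far",(579,332),(52.5,27.5))]:print(n,[(at(c(p),zz)-want).round(1) for zz in (0,10)])
E
```

```text
cam [ -0.3  74.5 181.4] [-0.82 -1.06 52.54]
c2 [array([-0.4,  0.6]), array([0.2, 0.6]), array([0.8, 0.7])]
c3 [array([0.1, 0.6]), array([0. , 0.6]), array([-0.1,  0.7])]
c4 [array([ 0.8, -0.4]), array([0.6, 0.2]), array([0.5, 0.8])]
c5 [array([-0.1, -0.5]), array([-0.7,  0.2]), array([-1.4,  0.8])]
p2 floor [array([0.3, 1.5]), array([3.1, 1.5])]
p3 [array([0.7, 1.3]), array([-0.1,  1.3])]
step [array([ 0.9, -1. ]), array([0.2, 1.6])]
far [array([ 3.1, -1. ]), array([0.1, 1.6])]
```

>>> {"op": "carry_out", "data": {"motion": [[0,0,0,1,0.3,3,-1],[0,0,0,1,0.3,6,-1],[0,0,0,1,0.3,9,-1],[0,0,0,1,0.3,11,-1],[0,0,0,1,0.3,11.5,-1]]}}

```text
clock: 12.72
position: [622.2, -9.8, 131.6]
ee_rot: [-0.573, 0.785, 0.189, -0.139]
contact_force: [0.7, -0.2, -3.7]
gripper_width: 15.0
grasp_force: 60.4
```

```bash
python3 - <<'E'
from h import *
from bench import *
for i in range(3): g=get_image("wrist")
s=read_state();Q=R.from_quat(s["ee_rot"]);print((PR.T@(s["position"]-PC)).round(2),(Q.inv()*toolR(CON[2])).as_rotvec().round(4),(PR.T@s["contact_force"]).round(1),s["wrist_torque"].round(2),s["gripper_width"])
E
```

```text
[-0.38 -0.   40.35] [ 0.0018 -0.0009 -0.001 ] [-1.6  0.5 -3.1] [-0.45 -1.31  0.01] 14.579517178831361
```

>>> {"op": "carry_out", "data": {"motion": [[0,0,0,0,0,0.7,-1],[0,0,0,0,0,1.5,-1],[0,0,0,0,0,1.5,-1]]}}

```text
clock: 13.25
position: [621.7, -9.6, 130.4]
ee_rot: [-0.573, 0.785, 0.189, -0.139]
contact_force: [0.4, 0.1, -2.6]
gripper_width: 14.9
grasp_force: 60.4
```

>>> {"op": "carry_out", "data": {"motion": [[0,0,0,0,0,0,-0.3],[0,0,0,0,0,0,-0.3],[0,0,0,0,0,0,0],[0,0,0,0,0,-15,0],[0,0,0,0,0,-40,0]]}}

```text
clock: 13.88
position: [639.3, -15.3, 166.9]
ee_rot: [-0.573, 0.785, 0.189, -0.139]
contact_force: [0.6, -0.1, 0.5]
gripper_width: 42.5
grasp_force: 0.0
```

>>> {"op": "carry_out", "data": {"motion": [[0,0,0,0,0,-40,0],[0,0,0,0,0,-85,0],[0,0,0,0,0,-85,0],[0,0,0,0,0,-85,0]]}}

```text
clock: 14.38
position: [676.0, -26.8, 241.8]
ee_rot: [-0.573, 0.785, 0.189, -0.139]
contact_force: [0.4, 0.1, -1.6]
gripper_width: 43.0
grasp_force: 0.0
```

```bash
python3 - <<'E'
from h import *
from bench import *
import pickle
for i in range(3): g=get_image("wrist")
s=read_state();pickle.dump((g,s),open("w7.pkl","wb"));print((PR.T@(s["position"]-PC)).round(2),s["clock"],s["contact_force"].round(1))
cv2.imwrite("pics/w7.png",g["color"])
for n,P in dict(c2=(-50,70,10),c3=(10,70,10),c4=(10,25,10),c5=(50,25,10),c6=(50,-70,10),c1=(-50,-70,10),h2=(0,32,46)).items():print(n,proj(g,W(P[0]+.2,P[1]+1.4,P[2])).round(1))
for a in(1.4,1.55):print("post",proj(g,post(a,46)).round(0))
E
```

```text
[-4.7000e-01 -1.0000e-02  1.6259e+02] 14.525 [-0.   0.1 -0.5]
c2 [[258.2 113.2]]
c3 [[324.3 113. ]]
c4 [[323.9 162.1]]
c5 [[365.9 162.1]]
c6 [[361.4 252.3]]
c1 [[265.6 252.6]]
h2 [[313.5 161.3]]
post [[269. 307.]]
post [[268. 302.]]
```

View pics/w7.png

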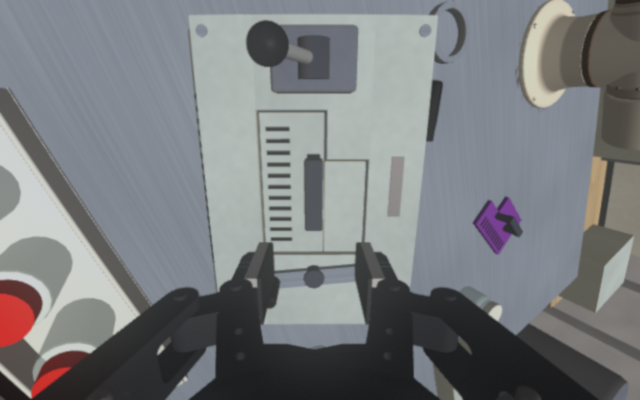

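The cover lies flush, its outline filling the opening from (258,111) to (367,253), with the latch still up-slope around pivot (314,277). Next I swing the latch back.

```bash
sed -i 's/^CON=.*/CON=[609.0-1.4*np.sin(2.8326)-.1,-5.5+1.4*np.cos(2.8326),2.8326]/' h.py; python3 - <<'E'
from h import *
from bench import *
s=read_state();Q=toolR(CON[2],np.pi/4);print(PC)
w=[(post(1.47,80),Q,-.3),(post(1.47,55),Q,-.3),(post(1.47,30),Q,-.3)]+[(post(1.47,30),Q,-.55)]*2
w+=[(post(a),Q,-.55) for a in(1.4,1.2,1.0,.75,.5,.3,.15,.02,-.08)]+[(post(-.08),Q,-.55),(post(-.03),Q,-.3),(post(-.03),Q,-.3),(post(0,55),Q,-.3),(post(0,100),Q,-.3)]
plan(s["position"],R.from_quat(s["ee_rot"]),w,dp=1)
E
```

```text
[604.14936434  -5.45311528  96.08993476]
[[0,0,0.13,-16.2,-6.9,12,-0.3],[0,0,0.26,-32.5,-13.8,24.1,-0.3],[0,0,0.39,-48.7,-20.7,36.1,-0.3],[0,0,0.52,-65,-27.6,48.2,-0.3],[0,0,0.65,-81.2,-34.5,60.2,-0.3]]
[[0,0,0.13,-17.1,4.3,12.1,-0.3],[0,0,0.13,-17.2,4.3,37.1,-0.3],[0,0,0.13,-17.3,4.2,62.1,-0.3],[0,0,0.13,-17.3,4.2,62.1,-0.55],[0,0,0.13,-17.3,4.2,62.1,-0.55]]
[[0,0,0,-1.8,2.4,0,-0.55],[0,0,0,-6,9.6,0,-0.55],[0,0,0,-8.6,17.6,0,-0.55],[0,0,0,-9.6,28,0,-0.55],[0,0,0,-8,38.4,0,-0.55]]
[[0,0,0,3.2,7.8,0,-0.55],[0,0,0,6.5,13.1,0.1,-0.55],[0,0,0,10,17.3,0.1,-0.55],[0,0,0,13,20.2,0.1,-0.55],[0,0,0,13,20.2,0.1,-0.55]]
[[0,0,0,-1.5,-1.4,0,-0.3],[0,0,0,-1.5,-1.4,0,-0.3],[0,0,0,-2.3,-2.3,-25,-0.3],[0,0,0,-2.2,-2.2,-47.5,-0.3],[0,0,0,-2.1,-2.2,-70,-0.3]]
end [693.2 109.4 194.1] rows 25
```

>>> {"op": "carry_out", "data": {"motion": [[0,0,0.13,-16,-7,12,-0.3],[0,0,0.26,-32.5,-14,24,-0.3],[0,0,0.39,-48.5,-20.5,36,-0.3],[0,0,0.52,-65,-27.5,48,-0.3],[0,0,0.65,-81,-34.5,60,-0.3]]}}

```text
clock: 15.15
position: [703.5, 49.8, 171.3]
ee_rot: [-0.29, 0.928, 0.134, -0.193]
contact_force: [0.2, 0.4, -0.5]
gripper_width: 29.9
grasp_force: 0.0
```

>>> {"op": "carry_out", "data": {"motion": [[0,0,0.13,-17,4,12,-0.3],[0,0,0.13,-17,4,37,-0.3],[0,0,0.13,-17,4,62,-0.3],[0,0,0.13,-17,4,62,-0.55],[0,0,0.13,-17,4,62,-0.55]]}}

```text
clock: 15.78
position: [688.4, 70.8, 114.8]
ee_rot: [-0.232, 0.944, 0.122, -0.2]
contact_force: [0.2, 0.3, 1.0]
gripper_width: 19.2
grasp_force: 0.0
```

```bash
python3 - <<'E'
from h import *
from bench import *
g=get_image("wrist");s=read_state();print((PR.T@(s["position"]-PC)).round(2),s["gripper_width"],s["contact_force"].round(1),s["grasp_force"])
im=cv2.cvtColor(g["color"],cv2.COLOR_BGR2GRAY)
print(im[245,285:350:3],im[265,285:350:3])
E
```

```text
[-42.46 -98.37  43.02] 18.91710457827446 [-0.4  0.1  0. ] 0.0
[ 95  96  83  57 119 131  95  54  53  53  53  53  53  71 132 131  73  61
  94  94  95 159] [ 94  76  53  54 155 114  50  49  49  49  50  51  50  50  94 164  78  48
  55  91  92  93]
```

The post's dark columns (303–324) lie between the pads, so I swing it closed.

>>> {"op": "carry_out", "data": {"motion": [[0,0,0,-2,2.5,0,-0.55],[0,0,0,-6,9.5,0,-0.55],[0,0,0,-8.5,17.5,0,-0.55],[0,0,0,-9.5,28,0,-0.55],[0,0,0,-8,38.5,0,-0.55]]}}

```text
clock: 16.45
position: [679.0, 109.0, 124.1]
ee_rot: [-0.232, 0.944, 0.122, -0.2]
contact_force: [2.0, -1.2, -1.3]
gripper_width: 19.0
grasp_force: 0.9
```

>>> {"op": "carry_out", "data": {"motion": [[0,0,0,3,8,0,-0.55],[0,0,0,6.5,13,0,-0.55],[0,0,0,10,17.5,0,-0.55],[0,0,0,13,20,0,-0.55],[0,0,0,13,20,0,-0.55]]}}

```text
clock: 17.08
position: [660.5, 119.1, 134.9]
ee_rot: [-0.232, 0.944, 0.122, -0.201]
contact_force: [0.1, -0.4, -0.6]
gripper_width: 19.3
grasp_force: 0.0
```

```bash
python3 - <<'E'
from h import *
from bench import *
get_image("wrist");s=read_state();print((PR.T@(s["position"]-PC)).round(2),s["gripper_width"],(PR.T@s["contact_force"]).round(1),s["grasp_force"])
E
```

```text
[   3.38 -135.79   41.61] 18.928438163240457 [ 0.1 -0.1  0.4] 0.0
```

```bash
python3 - <<'E'
from h import *
from bench import *
s=read_state();Q=R.from_quat(s["ee_rot"]);q=toolR(CON[2]);p=s["position"]
w=[(p,Q,-.3)]*2+[(p+PR[:,2]*25,Q,-.3),(p+PR[:,2]*70,Q,-.3),(W(-40,0,140),q,-1),(W(-78,111.5,140),q,-1),(W(-78,111.5,88),q,-1),(W(-78,111.5,88),q,-1)]
w+=[(W(x,111.5,88),q,-1) for x in(-68,-57,-46,-35,-24,-14,-6,0,0,0)]
plan(p,Q,w,dp=1)
E
```

```text
[[0,0,0,0,0,0,-0.3],[0,0,0,0,0,0,-0.3],[0,0,0,0.1,0,-25,-0.3],[0,0,0,0.2,0.1,-70,-0.3],[0,0,-0.13,11.2,-21,-74.7,-1]]
[[0,0,-0.13,13.6,-19.4,-4.8,-1],[0,0,-0.26,27.3,-38.9,-9.5,-1],[0,0,-0.39,40.9,-58.3,-14.2,-1],[0,0,-0.52,54.5,-77.8,-19,-1],[0,0,-0.65,68.2,-97.3,-23.7,-1]]
[[0,0,0,37.1,-12.7,0,-1],[0,0,0,74.2,-25.4,0,-1],[0,0,0,111.4,-38.1,0,-1],[0,0,0,111.4,-38.2,26,-1],[0,0,0,111.3,-38.3,52,-1]]
[[0,0,0,0,0,0,-1],[0,0,0,0,10,0,-1],[0,0,0,0.1,21,0.1,-1],[0,0,0,0.1,32,0.1,-1],[0,0,0,0.1,43,0.1,-1]]
[[0,0,0,0,11,0.1,-1],[0,0,0,0,21,0.1,-1],[0,0,0,0,29,0.1,-1],[0,0,0,0,35,0.2,-1],[0,0,0,0,35,0.2,-1]]
[[0,0,0,0,0,0,-1]]
end [ 608.3 -123.8  174.5] rows 26
```

>>> {"op": "carry_out", "data": {"motion": [[0,0,0,0,0,0,-0.3],[0,0,0,0,0,0,-0.3],[0,0,0,0,0,-25,-0.3],[0,0,0,0,0,-70,-0.3],[0,0,-0.13,11,-21,-75,-1]]}}

```text
clock: 17.75
position: [695.1, 86.0, 201.6]
ee_rot: [-0.296, 0.927, 0.134, -0.188]
contact_force: [-0.4, -0.1, -0.5]
gripper_width: 13.0
grasp_force: 0.0
```

>>> {"op": "carry_out", "data": {"motion": [[0,0,-0.13,13.5,-19.5,-5,-1],[0,0,-0.26,27.5,-39,-9.5,-1],[0,0,-0.39,41,-58.5,-14,-1],[0,0,-0.52,54.5,-78,-19,-1],[0,0,-0.65,68,-97.5,-23.5,-1]]}}

```text
clock: 18.38
position: [699.5, -36.4, 202.4]
ee_rot: [-0.575, 0.784, 0.189, -0.138]
contact_force: [0.4, 0.4, 0.2]
gripper_width: -0.3
grasp_force: 0.0
```

>>> {"op": "carry_out", "data": {"motion": [[0,0,0,37,-13,0,-1],[0,0,0,74,-25.5,0,-1],[0,0,0,111.5,-38,0,-1],[0,0,0,111.5,-38,26,-1],[0,0,0,111.5,-38,52,-1]]}}

```text
clock: 19.0
position: [674.7, -145.8, 138.1]
ee_rot: [-0.573, 0.786, 0.189, -0.138]
contact_force: [-0.2, -0.3, -0.9]
gripper_width: 0.1
grasp_force: 0.0
```

```bash
python3 - <<'E'
from h import *
from bench import *
for i in range(2): g=get_image("wrist")
s=read_state();print((PR.T@(s["position"]-PC)).round(2),s["gripper_width"],s["contact_force"].round(1),s["clock"])
from h import *
t=get_image("top")["color"];print("latch/other ok view saved");cv2.imwrite("pics/t2.png",t)
E
```

```text
[-77.87 111.64  84.8 ] -0.09023127526847183 [1.1 0.3 0.3] 19.1
latch/other ok view saved
```

```bash
python3 - <<'E'
from h import *
from bench import *
for n in("top","scene"):
    g=get_image(n);im=cv2.cvtColor(g["color"],cv2.COLOR_BGR2GRAY)
    for a in(0,.3,.7,1.1,1.5):
        u=proj(g,post(a,44))[0].round().astype(int);v=proj(g,post(a,30))[0].round().astype(int)
        print(n,a,u,im[u[1]-1:u[1]+2,u[0]-1:u[0]+2].mean().round(),im[v[1],v[0]])
E
```

```text
top 0 [300 113] 33.0 17
top 0.3 [302 110] 106.0 43
top 0.7 [307 108] 118.0 116
top 1.1 [313 107] 116.0 116
top 1.5 [319 108] 116.0 115
scene 0 [352 259] 38.0 43
scene 0.3 [350 263] 91.0 135
scene 0.7 [345 268] 184.0 212
scene 1.1 [338 271] 210.0 209
scene 1.5 [330 271] 208.0 210
```

>>> {"op": "carry_out", "data": {"motion": [[0,0,0,0,0,-3,-1],[0,0,0,0,0,-3,-1]]}}

```text
clock: 19.5
position: [677.3, -145.5, 142.8]
ee_rot: [-0.573, 0.785, 0.188, -0.138]
contact_force: [-1.0, 0.1, -0.3]
gripper_width: -0.1
grasp_force: 0.0
```

The latch is closed: the dark post is at the a=0 position in both views. Now I push the lever.

>>> {"op": "carry_out", "data": {"motion": [[0,0,0,0,10,0,-1],[0,0,0,0,20,0,-1],[0,0,0,0,30,0,-1],[0,0,0,0,40,0,-1],[0,0,0,0,50,0,-1]]}}

```text
clock: 20.12
position: [633.5, -131.6, 165.2]
ee_rot: [-0.573, 0.785, 0.189, -0.139]
contact_force: [1.6, -1.5, 0.4]
gripper_width: -0.0
grasp_force: 0.8
```

>>> {"op": "carry_out", "data": {"motion": [[0,0,0,0,9,0,-1],[0,0,0,0,17,0,-1],[0,0,0,0,23,0,-1],[0,0,0,0,26,0,-1],[0,0,0,0,26,0,-1]]}}

```text
clock: 20.75
position: [611.6, -124.7, 176.4]
ee_rot: [-0.573, 0.785, 0.189, -0.139]
contact_force: [-0.3, -0.3, -0.2]
gripper_width: -0.2
grasp_force: 0.0
```

```bash
cat > lv.py <<'E'
from h import *
from bench import *
for n in("scene","wrist","top"):
    g=get_image(n);im=cv2.cvtColor(g["color"],cv2.COLOR_BGR2GRAY)
    for a in(0,.6,.7,.8,.9,1.0):
        u=proj(g,W(-65*np.sin(.5-a),111.5,32+65*np.cos(.5-a)))[0].round().astype(int)
        print(n,a,u,im[max(u[1]-1,0):u[1]+2,max(u[0]-14,0):u[0]+15:2].mean(0).round() if 0<u[1]<399 else "")
s=read_state();print((PR.T@(s["position"]-PC)).round(2),(PR.T@s["contact_force"]).round(1),s["clock"])
E
python3 lv.py
```

```text
scene 0 [246 239] [ 46.  36.  34.  67. 115. 149. 158. 201. 116.  52.  57.  62.  66.  69.
  69.]
scene 0.6 [251 224] [ 21.  21.  20.  20.  19.  27.  15. 117.  59.  29. 109. 198. 211. 213.
 216.]
scene 0.7 [252 222] [ 21.  21.  20.  20.  25.  20.  23.  31.  20.  20. 109. 219. 212. 210.
 211.]
scene 0.8 [253 219] [ 20.  23.  30.  21.  28.  19.  21.  28.  27.  20.  82. 214. 210. 208.
 210.]
scene 0.9 [254 218] [ 20.  26.  19.  22.  23.  20.  20.  40.  27.  12. 190. 212. 209. 210.
 207.]
scene 1.0 [255 216] [ 20.  19.  20.  22.  20.  24.  30.  39.  31. 148. 212. 211. 209. 210.
 208.]
wrist 0 [255 268] [193. 193. 193. 192. 183. 141. 131. 185. 190. 190. 190. 189. 188. 186.
 186.]
wrist 0.6 [332 276] [102. 135. 134. 123. 105.  73.  54.  41.  40.  40.  40.  40.  40.  41.
  40.]
wrist 0.7 [345 275] [48. 40. 40. 41. 41. 40. 40. 41. 39. 40. 41. 42. 44. 44. 46.]
wrist 0.8 [358 273] [42. 40. 40. 40. 42. 44. 44. 45. 46. 47. 49. 50. 53. 54. 56.]
wrist 0.9 [370 270] [44. 46. 47. 47. 49. 50. 52. 54. 55. 56. 57. 57. 58. 58. 58.]
wrist 1.0 [380 267] [50. 51. 52. 53. 55. 55. 56. 56. 57. 57. 57. 58. 59. 59. 59.]
top 0 [395 126] [ 64.  95. 111. 106.  95.  47.  35.  64.  81.  66.  55.  72.  88.  87.
  87.]
top 0.6 [392 134] [ 98.  85.  86. 114. 116.  89.  43.  24.  29.  68.  94. 102. 107. 112.
  91.]
top 0.7 [392 136] [ 97.  86.  82. 103. 102.  58.  28.  24.  31.  88. 116. 116. 116. 108.
  88.]
top 0.8 [391 138] [100.  90.  78.  71.  78.  45.  25.  28.  24.  53. 111. 118. 116. 113.
  92.]
top 0.9 [390 140] [104.  93.  83.  71.  64.  47.  25.  28.  27.  23.  80. 114. 117. 116.
  95.]
top 1.0 [390 142] [105.  91.  83.  67.  53.  46.  27.  23.  24.  29.  67. 102. 116. 112.
  91.]
[ -2.56 111.29  91.29] [-0.4 -0.5 -0.7] 20.9
```

>>> {"op": "carry_out", "data": {"motion": [[0,0,0,0,3,1,-1],[0,0,0,0,6,2,-1],[0,0,0,0,6,2,-1]]}}

```text
clock: 21.28
position: [605.8, -122.8, 177.4]
ee_rot: [-0.573, 0.785, 0.189, -0.139]
contact_force: [0.3, 0.3, -0.0]
gripper_width: 0.3
grasp_force: 0.2
```

```bash
cat > lv2.py <<'E'
from h import *
from bench import *
g=get_image("wrist");g=get_image("wrist");im=cv2.cvtColor(g["color"],cv2.COLOR_BGR2GRAY)
for a in(.6,.8,1.0):
    c=W(-65*np.sin(.5-a),111.5,32+65*np.cos(.5-a));print(a,"centre",proj(g,c)[0].round(),"right edge",proj(g,c+PR[:,0]*13)[0].round(),"+y edge",proj(g,c+PR[:,1]*13)[0].round())
for r in(235,245,255,265,275):print(r,im[r,330:450:4])
s=read_state();print((PR.T@(s["position"]-PC)).round(2),(PR.T@s["contact_force"]).round(1),s["clock"])
E
python3 lv2.py
```

```text
0.6 centre [319. 278.] right edge [347. 278.] +y edge [319. 253.]
0.8 centre [346. 275.] right edge [373. 275.] +y edge [347. 250.]
1.0 centre [369. 269.] right edge [395. 269.] +y edge [371. 245.]
235 [ 81  82 114 118 119 119 118 124 191 193 193 194 189 188 188 188 188 189
 190 191 192 192 190 190 191 192 193 192 191 172]
245 [ 82  83  83  82  80  89 110  67  56  54  55  58  93 174 186 187 189 189
 189 190 191 191 190 188 190 192 194 195 195 152]
255 [ 48  46  46  66  56  46  47  50  51  53  55  56  57  58  59  82 189 190
 190 191 189 189 189 189 191 192 193 193 189 151]
265 [ 59  50  51  50  42  45  45  47  50  52  54  55  56  57  59  59  67 190
 191 192 193 192 191 192 193 194 194 193 163 150]
275 [ 65  41  41  42  41  42  44  47  48  53  57  63  65  64  60  58  61 189
 191 191 193 193 193 193 193 193 192 192 148 148]
[  3.67 111.26  89.35] [-0.4 -0.4 -0.5] 21.375
```

The knob's right edge is at column 396, where 395 is expected at 1.0 rad, so the lever is over. I back away and hand in.

>>> {"op": "carry_out", "data": {"motion": [[0,0,0,0,-15,0,-1],[0,0,0,0,-30,0,-1],[0,0,0,0,-30,-40,-1],[0,0,0,0,-30,-90,-1],[0,0,0,0,-30,-90,-1]]}}

```text
clock: 22.0
position: [673.5, -144.6, 246.3]
ee_rot: [-0.573, 0.786, 0.186, -0.136]
contact_force: [-0.7, -0.2, -0.5]
gripper_width: 0.3
grasp_force: 0.0
```

```bash
python3 - <<'E'
from bench import *
for i in range(4): get_image("wrist")
s=read_state();print(s["position"],s["contact_force"].round(1),abs(s["joint_vel"]).max())
print(job_done())
E
```

```text
[ 670.19887692 -143.27552328  241.79746965] [-0.2 -0.3 -0.4] 0.009971748799106863
the job is handed in; nothing more can be done
None
```

I handed the job in at about 22 s: the matching cover is in the pocket, the latch is back over it, and the lever is at about 1.0 rad by the last camera check; `job_done()` returned no verdict.

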